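# Slide the card-terminal dock past its spring stop

## Robot

A 7-joint arm with a two-finger parallel gripper is mounted at the origin on the work surface. World frame = base frame: x ahead of the robot, y to its left, z up, the work surface at z = 0. Lengths are in m, angles in rad, forces in N, time in s.
With the tool pointing down it reaches from about 0.4 to 0.875 m from the base axis. Payload 4.4 kg.
Tool frame: the origin (TCP) lies between the finger pads; the fingertips stand arm.finger_overhang ahead of it and the grasp point (between the pads) lies 6 mm ahead of it (arm.finger_overhang is the distance from the TCP to the fingertips, in m); z points along the fingers, y is the line along which they close (so a half turn about z gives the same grasp; the last joint's range is limited). The gripper opens to 85 mm and grips with 20 to 120 N. Pads are 22 mm wide; open, the fingers measure 114 mm over their backs; the gripper's body (76 mm by 85 mm) begins 54 mm behind the grasp point. The pads swing forward as they close: fully open they stand 13 mm farther back than shut.
Start: joints at [-1.337, 0.628, 0.038, 1.517, -0.027, 0.996, -0.02], TCP at [0.192, 0.621, 0.256] pointing down, gripper open.
Joint ranges: [-3.06, 3.06], [-0.37, 2.12], [-1.25, 1.32], [0.18, 2.47], [-1.1, 4.24], [0.23, 1.98], [-2.94, 2.94]. Speed limits (rad/s): [2.57, 2.57, 3.14, 3.14, 3.14, 3.14, 3.14].

## Interface

Orientations are given as [roll, pitch, yaw] about the fixed x, y, z axes, in that order (R = Rz(yaw) Ry(pitch) Rx(roll)).
In Python, from rig import arm, optics gives the robot as it stands. The module is installed in compiled form; this text tells all that it offers.
- The arm moves only by the tool step_arm, never from a script. Its argument "commands" is a list of rows, each a list of 4 numbers: the shift along the tool's x, y, z in m, then the turn about the tool's z in units of 8 degrees (1.0 is 8 degrees). A call has 1 to 5 rows; each row is the pose to reach, as a shift and turn from the pose commanded when the call began, along the tool's axes at that moment; what a row does not reach only later rows make up. A row lasts 1/10 s, in which the tool goes at most 50 mm and 8.59 degrees, less where a joint would pass 70% of its speed; a pose out of reach is approached as far as the arm can. A call with a gripper value outside its range is refused whole. "claw" is the closure, from 0 (fully open) to 1 (shut), set as the call begins (left out, the last holds). The fingers move at their own pace and stop on an object; the grip force is fixed at half the most. Time passes only in rows, so rows that repeat a pose let the fingers close. It gives the time, the measured TCP pose, the force, the opening and the grip force at its end, in the units of the state.
- arm.read_state(): the state, without advancing time (a new reading comes with each control period).
- optics.get_image(name): name is "scene" or "top" or "wrist"; returns a dict with "image" (400x640x3 uint8, red, green, blue), "fx", "fy", "cx", "cy" (pixels), "position" and "rotation" of the camera in the world. Camera axes: x right, y down, z forward; pixel columns grow to the right and rows downward; lengths in m; the calibration is good to about 2 mm. A picture is of the moment at which its call begins. There is no depth.
- arm.finish_job(): hands the job in; it is judged then, once.
The state is a dict: "clock": time; "q": joint angles; "qvel": joint speeds; "effort": joint torques, N m; "ee_pos": TCP position; "orientation": TCP orientation; "force": force on the tool from outside, world axes, zero at the start; "moment": the same for the moment, N m; "finger_gap": finger opening in m; "grip_force": force on a finger pad.
Only numpy, scipy, OpenCV 4.12 (cv2) and the standard library are available. Lean on these libraries where they do the work, as an engineer would, in place of code of your own. Each camera call takes 0.05 s, during which the arm holds its last target. There are 200 camera calls.

## Task

On the dry cleaner's counter the card terminal sits on a grey dock in a straight track, held back by a pin on a long spring-loaded steel strip. With the fingertips press the strip down behind the dock and, keeping it down, push the dock's back plate so that the dock slides over the pin and up against the metal end stop; then let go, so that the pin springs up again and locks the dock there. Do not pick up, lift or tip the dock, and leave the bottles and the stapler alone.

Things in the scene. Friction and masses are not known exactly. Their poses are not given: they have to be found in the camera images.
- track: Dark grey metal track fixed to the counter, 340 x 104 mm. Origin: on the counter surface, on the centre line. x runs along the track the way the dock must slide (towards the end stop), y across, z up. It reaches from x = -220 to +120 mm (origin not its middle); side lips 18 mm high, 83 mm apart inside. The metal end stop block at its +x end is 40 mm high.
- strip (a joint): How far the spring strip is pressed: 0 = up, 0.012 m = fully down; all of it moves straight down wherever pressed. Steel strip 30 mm wide on the track's centre line from x = -208 to +64 mm, running under the dock through a tunnel. Its top is 22 mm above the counter when up, 10 mm when down. About 4 N to start, 8.5 N fully down; springs back. From 8 mm down its pin clears the dock.
- pin_top (a point): Top centre of the round steel stop pin that stands on the strip, 14 mm in diameter, at x = +60 mm in the track frame, 12 mm taller than the strip's top: 34 mm above the counter when up, 22 mm when fully down.
- strip_end (a point): Middle of the top edge of the strip's free end, at x = -208 mm in the track frame, the end away from the end stop; moves down with the strip.
- stop_face (a point): Point on the face of the end stop, on the centre line, 30 mm above the counter (x = +90 mm in the track frame).
- dock_front (a point): Front face of the dock, on its centre line, 30 mm above the counter; axes as the track's. Dock with terminal: loose sled, 0.3 to 0.65 kg, 120 mm long, 80 mm wide, 61 mm high over the counter. Its front apron, 14 mm thick, lower edge 26 mm above the counter, is blocked by the raised pin; once it is wholly past, the pin can rise behind it inside the hollow dock.
- dock_back (a point): Face to push: middle of the dock's flat upright back plate, 120 mm behind dock_front, 46 mm above the counter; the plate is 80 mm wide and reaches from 26 to 60 mm above the counter.
- water_bottle: Bystander: clear water bottle with white cap, 62 mm in diameter, 190 mm high; origin at the centre of its underside.
- pump_bottle: Bystander: hand sanitiser pump bottle, 57 mm in diameter, 150 mm high; origin at the centre of its underside.
- stapler: Bystander: black stapler 140 x 36 x 42 mm, long side along its x; origin at the centre of its underside.

How it is judged:
By the outcome, as a careful person would: the job done as asked, in the order asked, and still so for the second after the job is handed in, with the robot touching nothing.
It also fails if it takes over 43 s, if anything falls off the work surface, if the arm or the gripper's body presses on something with over 40 N, if the wrist force passes 120 N, or if a joint passes its speed limit or range.

## Working session

There is one attempt and no reset: what is moved stays moved. The work goes in short steps, Python scripts to look and compute and a tool call to move; the robot and the scene stay as the last step left them, time stands still between calls to the robot, and variables do not carry over. Pictures are saved under pics/ and viewed, at most 10 in all, crops included, and the job is handed in when it is done.

Besides the shell and the picture viewer there is one more tool, called after "Emit:" as name([rows], argument=value, ...), one row to a line, values as JSON. step_arm: Moves the arm, as the interface text tells. Its arguments: {"type":"object","properties":{"commands":{"type":"array"},"claw":{"type":"number"}},"required":["commands"]}

```bash
mkdir -p pics; cat > h.py <<'E'
import numpy as np, cv2, pickle
from rig import arm, optics
def snap(n,f):
    d=optics.get_image(n); cv2.imwrite(f'pics/{f}.png',d['image'][:,:,::-1]); pickle.dump(d,open(f'pics/{f}.pkl','wb')); return d
def ray(d,u,v):
    R=np.array(d['rotation']); p=np.array(d['position'])
    if R.shape!=(3,3):
        from scipy.spatial.transform import Rotation as Ro
        R=Ro.from_euler('xyz',R.ravel()).as_matrix() if R.size==3 else Ro.from_quat(R).as_matrix()
    return p,R@np.array([(u-d['cx'])/d['fx'],(v-d['cy'])/d['fy'],1.])
def at(f,u,v,z):
    d=pickle.load(open(f'pics/{f}.pkl','rb')); p,r=ray(d,u,v); return p+r*(z-p[2])/r[2]
def proj(f,P):
    d=pickle.load(open(f'pics/{f}.pkl','rb')); c=(np.array(P)-d['position'])@np.array(d['rotation']); return d['fx']*c[0]/c[2]+d['cx'],d['fy']*c[1]/c[2]+d['cy']
E
python3 - <<'E'
from h import *
a=snap('top','top0'); b=snap('scene','scene0')
for d in(a,b): print(d['fx'],d['position'],d['rotation'])
s=arm.read_state(); print(s['clock'],s['ee_pos'],s['orientation'],s['force'],s['finger_gap'],arm.finger_overhang)
E
```

```text
379.1668750351427 [0.50372099 0.02470088 0.89514783] [-2.99600557  0.00430399 -1.5871513 ]
431.3466016064731 [ 1.11351859 -0.04502686  0.70529341] [-2.46617749  0.01378847  1.37126142]
0.1 [0.19178306 0.6205289  0.25547456] [-3.13988852e+00  2.59433973e-05  2.84177829e+00] [ 0.03596886  0.87548587 -0.27325392] 0.08536514677345415 0.025
```

```bash
sed -i "s/c=(np.array(P)-d\['position'\])@np.array(d\['rotation'\])/from scipy.spatial.transform import Rotation as Ro; c=(np.array(P)-d['position'])@Ro.from_euler('xyz',d['rotation']).as_matrix()/" h.py
```

```text
(no output)
```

View pics/top0.png

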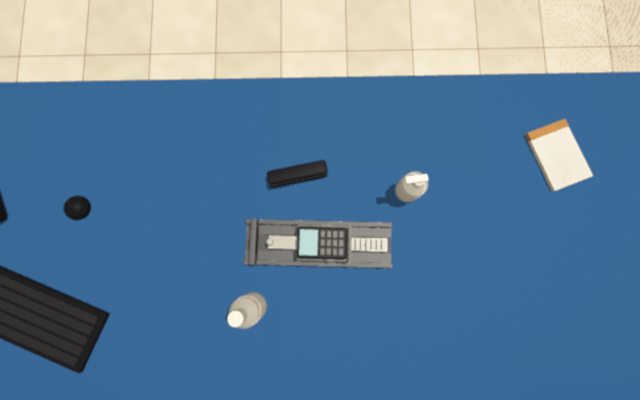

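View pics/scene0.png

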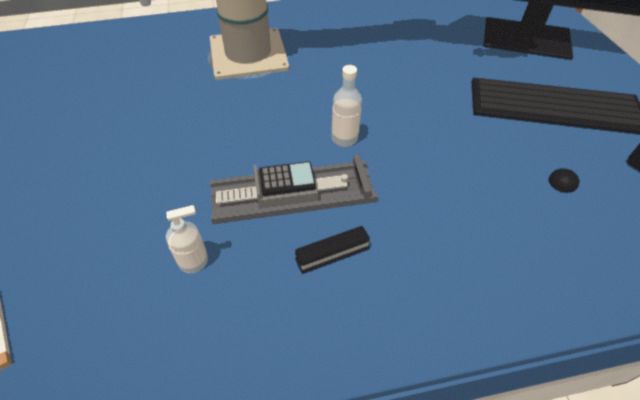

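```bash
python3 - <<'E'
from h import *
im=cv2.imread('pics/top0.png')[205:285,235:400]
cv2.imwrite('pics/c1.png',cv2.resize(im,None,fx=4.8,fy=4.8,interpolation=cv2.INTER_CUBIC))
E
```

```text
(no output)
```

View pics/c1.png

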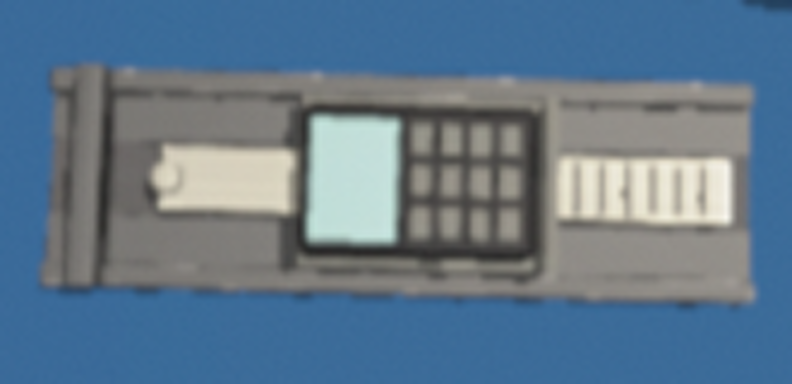

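```bash
python3 - <<'E'
from h import *
e=at('top0',387.7,244.6,.022); p=at('top0',269.6,242.1,.034)
print('end',e,'pin',p,np.linalg.norm((e-p)[:2]))
for u,v in((391.7,223.8),(391.7,267.1),(243.8,264.8),(245.8,219.6)): print(at('top0',u,v,.012))
print('dockback',at('top0',350.4,244,.06))
d=(p-e)[:2]; d/=np.linalg.norm(d); print('yaw',np.arctan2(d[1],d[0]), 'origin', p[:2]-.06*d, e[:2]+.208*d)
for z,(u,v) in((0.18,(235,319)),(.15,(417,179))): print(at('top0',u,v,z))
E
```

```text
end [ 0.53035581 -0.12764956  0.022     ] pin [0.54001122 0.14105978 0.034     ] 0.26888275762871444
[ 0.57871548 -0.14075898  0.012     ]
[ 0.47921202 -0.13638929  0.012     ]
[0.48994717 0.20325589 0.012     ]
[0.59426765 0.19989719 0.012     ]
dockback [ 0.53184866 -0.03947127  0.06      ]
yaw 1.534879215112766 origin [0.53785666 0.08109848] [0.53782496 0.08021629]
[0.39517791 0.18412547 0.18      ]
[ 0.65597061 -0.16944432  0.15      ]
```

```bash
cat >> h.py <<'E'
from scipy.spatial.transform import Rotation as Ro
O=np.array([.5378,.0807]); YAW=1.535
def tw(x,y=0): c,s=np.cos(YAW),np.sin(YAW); return O+[c*x-s*y,s*x+c*y]
def go(x,y,z,yaw=YAW):
    s=arm.read_state(); R=Ro.from_euler('xyz',s['orientation']).as_matrix()
    dy=(s['orientation'][2]-yaw+np.pi)%(2*np.pi)-np.pi
    p=np.array(s['ee_pos']); rel=p[:2]-O; c,sn=np.cos(YAW),np.sin(YAW)
    print('t',s['clock'],'track',np.round([c*rel[0]+sn*rel[1],-sn*rel[0]+c*rel[1],p[2]],4),'shift',np.round(R.T@(np.array([x,y,z])-p),4),'turn',round(np.degrees(dy)/8,3),'F',np.round(s['force'],1),'oh',arm.finger_overhang,'q7',np.round(s['q'],2))
E
python3 - <<'E'
from h import *
go(.48,.25,.27); go(*tw(-.165),.2)
for P in([*tw(-.208),.022],[*tw(.06),.034],[*tw(.09),.04],[*tw(-.12),.06]): print(proj('scene0',P))
E
```

```text
t 0.1 track [0.5271 0.3651 0.2555] shift [-0.3848 -0.2689 -0.0141] turn 9.359 F [ 0.   0.9 -0.3] oh 0.025 q7 [-1.34  0.63  0.04  1.52 -0.03  1.   -0.02]
t 0.1 track [0.5271 0.3651 0.2555] shift [-0.5331 -0.5727  0.0565] turn 9.359 F [ 0.   0.9 -0.3] oh 0.025 q7 [-1.34  0.63  0.04  1.52 -0.03  1.   -0.02]
(np.float64(215.24768138471308), np.float64(197.157694992193))
(np.float64(343.75324125854655), np.float64(176.1107759245939))
(np.float64(358.04713339775475), np.float64(172.2930348156912))
(np.float64(256.191490833117), np.float64(179.2150796224889))
```

Emit:
step_arm([
  [-0.04,-0.028,-0.01,1],
  [-0.08,-0.056,-0.014,2],
  [-0.12,-0.084,-0.014,3],
  [-0.16,-0.112,-0.014,4],
  [-0.2,-0.14,-0.014,5],
], claw=1)

```text
clock: 0.6
ee_pos: [0.3424, 0.4264, 0.2702]
orientation: [-3.141, 0.0, 2.138]
force: [1.1, 0.6, 0.4]
finger_gap: 0.012
grip_force: 0.0
```

```bash
python3 - <<'E'
from h import *
go(.48,.25,.27); go(*tw(-.165),.2)
E
```

```text
t 0.6 track [0.3385 0.2076 0.2702] shift [-2.227e-01  2.120e-02  2.000e-04] turn 4.32 F [1.1 0.6 0.4] oh 0.025 q7 [-1.11  0.47  0.24  1.8  -0.14  0.89 -0.24]
t 0.6 track [0.3385 0.2076 0.2702] shift [-0.5324 -0.1146  0.0702] turn 4.32 F [1.1 0.6 0.4] oh 0.025 q7 [-1.11  0.47  0.24  1.8  -0.14  0.89 -0.24]
```

Emit:
step_arm([
  [-0.045,0.004,0,1],
  [-0.09,0.008,0,2],
  [-0.135,0.012,0,3],
  [-0.18,0.016,0,4],
  [-0.223,0.02,0,4.32],
])

```text
clock: 1.1
ee_pos: [0.4801, 0.2499, 0.2701]
orientation: [-3.141, 0.0, 1.536]
force: [0.5, 0.1, -0.9]
finger_gap: -0.0001
grip_force: 0.0
```

```bash
python3 - <<'E'
from h import *
go(*tw(-.165),.2)
E
```

```text
t 1.1 track [0.167  0.0637 0.2701] shift [-0.3321  0.0633  0.0703] turn 0.01 F [ 0.5  0.1 -0.9] oh 0.025 q7 [-0.81  0.48  0.42  1.81 -0.25  0.9  -0.32]
```

Emit:
step_arm([
  [-0.045,0.012,0,0],
  [-0.09,0.024,0,0],
  [-0.135,0.036,0,0],
  [-0.18,0.048,0.01,0],
  [-0.225,0.06,0.02,0],
])

```text
clock: 1.6
ee_pos: [0.5327, 0.0233, 0.2501]
orientation: [3.141, -0.0, 1.541]
force: [1.0, -0.0, -0.0]
finger_gap: 0.0
grip_force: 0.0
```

Emit:
step_arm([
  [-0.045,0.003,0.01,0],
  [-0.09,0.003,0.03,0],
  [-0.107,0.003,0.06,0],
  [-0.107,0.003,0.09,0],
  [-0.107,0.003,0.1,0],
])

```text
clock: 2.1
ee_pos: [0.5301, -0.0825, 0.1476]
orientation: [-3.136, -0.001, 1.539]
force: [-0.8, 0.5, 0.2]
finger_gap: -0.0002
grip_force: 0.0
```

```bash
python3 - <<'E'
from h import *
snap('wrist','w1')
go(*tw(-.165),.06)
E
```

```text
t 2.15 track [-0.1625  0.0017  0.1474] shift [-0.0025  0.0022  0.0874] turn 0.037 F [-0.3  0.9 -0.9] oh 0.025 q7 [-0.12  0.65  0.33  1.94 -0.34  0.62  0.41]
```

View pics/w1.png

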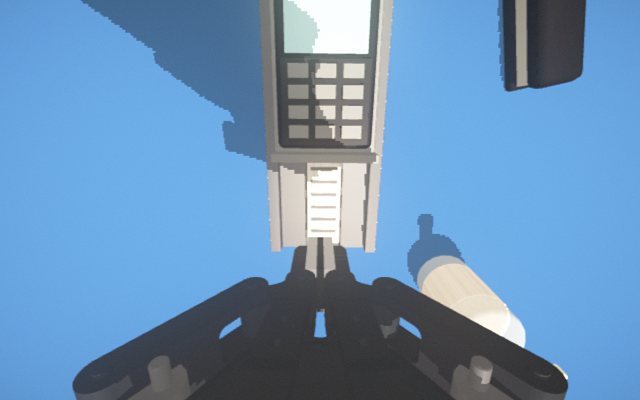

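```bash
python3 - <<'E'
from h import *
e=at('w1',323,238,.022); m=at('w1',324,170,.022)
print(e,m,tw(-.208),np.arctan2(*(m-e)[1::-1]))
a=(at('w1',270,155,.06)+at('w1',380,157,.06))/2
l=(at('w1',271,250,.018)+at('w1',375,250,.018))/2
for P in(e,m,a,l): r=P[:2]-O;c,s=np.cos(YAW),np.sin(YAW);print(c*r[0]+s*r[1],-s*r[0]+c*r[1])
E
```

```text
[ 0.53175786 -0.12118077  0.022     ] [ 0.53454095 -0.05501912  0.022     ] [ 0.53035595 -0.12716675] 1.5287560845365475
-0.20196768627072248 -0.0011867729011962036
-0.13574881302909267 -0.0016002433210681078
-0.117934508660134 -0.0017978136623355858
-0.21681850345785988 -0.0012837442520610837
```

Emit:
step_arm([
  [-0.002,0.003,0.03,0.04],
  [-0.003,0.003,0.06,0.04],
  [-0.003,0.003,0.09,0.04],
  [-0.003,0.003,0.097,0.04],
  [-0.003,0.003,0.097,0.04],
])

```text
clock: 2.65
ee_pos: [0.5352, -0.0845, 0.0533]
orientation: [-3.141, -0.0, 1.536]
force: [0.1, -0.6, 0.9]
finger_gap: 0.0002
grip_force: 0.0
```

```bash
python3 - <<'E'
from h import *
snap('wrist','w2'); go(*tw(-.165,-.0007),.036)
E
```

```text
t 2.7 track [-0.1655 -0.004   0.0542] shift [ 0.0005 -0.0033  0.0182] turn 0.005 F [ 0.2 -0.4 -0. ] oh 0.025 q7 [-0.04  0.8   0.23  1.97 -0.42  0.42  0.47]
```

View pics/w2.png

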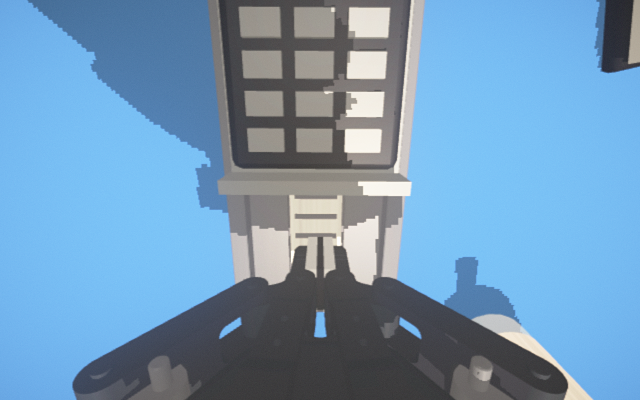

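Emit:
step_arm([
  [0,-0.003,0.004,0],
  [0,-0.003,0.008,0],
  [0,-0.003,0.011,0],
  [0,-0.003,0.014,0],
  [0,-0.003,0.014,0],
])

```text
clock: 3.2
ee_pos: [0.5327, -0.0851, 0.0397]
orientation: [3.14, -0.0, 1.535]
force: [-0.4, -0.3, 6.3]
finger_gap: -0.0005
grip_force: 2.9
```

```bash
python3 - <<'E'
from h import *
go(*tw(-.165,-.0012),.036)
E
```

```text
t 3.2 track [-0.1658 -0.0008  0.0397] shift [0.0008 0.0004 0.0037] turn -0.001 F [-0.4 -0.3  6.3] oh 0.025 q7 [-0.03  0.82  0.21  1.98 -0.43  0.38  0.48]
```

Emit:
step_arm([
  [0,0,0.002,0],
  [0,0,0.004,0],
  [0,0,0.004,0],
  [0,0,0.004,0],
])

```text
clock: 3.6
ee_pos: [0.5327, -0.0851, 0.036]
orientation: [3.14, -0.0, 1.535]
force: [-1.5, 0.8, 7.5]
finger_gap: -0.0001
grip_force: 3.5
```

Emit:
step_arm([
  [0.007,0,0,0],
  [0.014,0,0,0],
  [0.021,0,0,0],
  [0.027,0,0,0],
  [0.03,0,0,0],
])

```text
clock: 4.1
ee_pos: [0.5347, -0.0577, 0.0364]
orientation: [3.138, 0.004, 1.533]
force: [0.2, -4.8, 7.0]
finger_gap: -0.0002
grip_force: 3.5
```

Emit:
step_arm([
  [0.003,0,0,0],
  [0.006,0,0,0],
  [0.009,0,0,0],
  [0.012,0,0,0],
  [0.015,0,0,0],
])

```text
clock: 4.6
ee_pos: [0.5353, -0.0444, 0.0364]
orientation: [3.137, 0.005, 1.532]
force: [-0.2, -7.4, 5.9]
finger_gap: -0.0005
grip_force: 3.6
```

Emit:
step_arm([
  [0.004,0,0.001,0],
  [0.009,0,0.001,0],
  [0.014,0,0.001,0],
  [0.019,0,0.001,0],
  [0.022,0,0.001,0],
])

```text
clock: 5.1
ee_pos: [0.5363, -0.0225, 0.0355]
orientation: [3.137, 0.005, 1.531]
force: [-0.2, -8.9, 8.3]
finger_gap: -0.0002
grip_force: 3.7
```

```bash
python3 - <<'E'
from h import *
go(*tw(-.04,-.0012),.036)
snap('wrist','w3'); snap('scene','s3')
a=cv2.imread('pics/w3.png')[80:400,120:520]; b=cv2.imread('pics/s3.png')[120:250,180:400]
b=cv2.resize(b,(400,236),interpolation=cv2.INTER_CUBIC)
cv2.imwrite('pics/c3.png',cv2.vconcat([a,b]))
E
```

```text
t 5.1 track [-0.1032 -0.0022  0.0355] shift [ 0.0632 -0.0012 -0.0008] turn -0.026 F [-0.2 -8.9  8.3] oh 0.025 q7 [-0.16  0.83  0.23  1.99 -0.46  0.37  0.39]
```

View pics/c3.png

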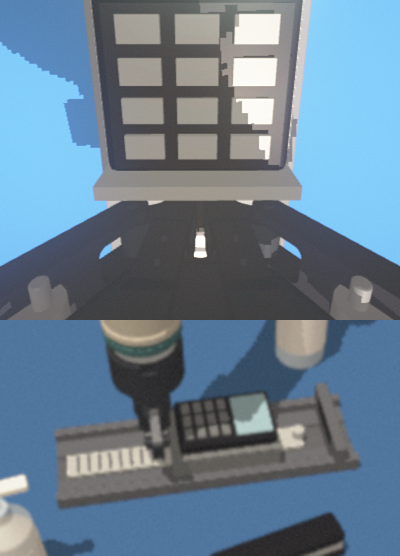

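Emit:
step_arm([
  [0.005,0,0,0],
  [0.01,-0.001,0,0],
  [0.015,-0.001,0,0],
  [0.02,-0.001,0,0],
  [0.025,-0.001,0,0],
])

```text
clock: 5.7
ee_pos: [0.5362, 0.0021, 0.0355]
orientation: [3.137, 0.005, 1.531]
force: [-0.6, -9.1, 7.4]
finger_gap: 0.0002
grip_force: 3.8
```

Emit:
step_arm([
  [0.005,0,0,0],
  [0.01,0,0,0],
  [0.015,0,0,0],
  [0.02,0,0,0],
  [0.025,0,0,0],
])

```text
clock: 6.2
ee_pos: [0.5371, 0.027, 0.0355]
orientation: [3.137, 0.005, 1.531]
force: [0.6, -9.2, 8.5]
finger_gap: -0.0
grip_force: 3.8
```

Emit:
step_arm([
  [0.003,0,0,0],
  [0.006,0,0,0],
  [0.008,0,0,0],
  [0.01,0,0,0],
  [0.01,0,0,0],
])

```text
clock: 6.7
ee_pos: [0.5374, 0.0375, 0.0355]
orientation: [3.137, 0.005, 1.531]
force: [0.1, -7.6, 7.9]
finger_gap: 0.0001
grip_force: 3.8
```

Emit:
step_arm([
  [0.001,0,0,0],
  [0.002,0,0,0],
  [0.003,0,0,0],
])

```text
clock: 7.0
ee_pos: [0.5374, 0.0381, 0.0355]
orientation: [3.137, 0.007, 1.53]
force: [-1.8, -16.4, 9.7]
finger_gap: 0.0003
grip_force: 3.6
```

Emit:
step_arm([
  [-0.002,0,0,0],
  [-0.004,0,0,0],
  [-0.006,0,0,0],
  [-0.008,0,0,0],
  [-0.008,0,0,0],
])

```text
clock: 7.5
ee_pos: [0.5374, 0.0376, 0.0354]
orientation: [3.138, -0.002, 1.535]
force: [0.8, 2.2, 7.6]
finger_gap: 0.0003
grip_force: 3.8
```

Emit:
step_arm([
  [0,0,-0.004,0],
  [0,0,-0.008,0],
  [0,0,-0.012,0],
  [0,0,-0.02,0],
  [0,0,-0.03,0],
])

```text
clock: 8.0
ee_pos: [0.5345, 0.0365, 0.0643]
orientation: [-3.139, 0.001, 1.535]
force: [-0.5, -0.5, 0.1]
finger_gap: -0.0001
grip_force: 0.0
```

Emit:
step_arm([
  [0,0,-0.03,0],
  [0,0,-0.07,0],
  [0,0,-0.11,0],
  [0,0,-0.13,0],
  [0,0,-0.13,0],
])

```text
clock: 8.5
ee_pos: [0.5369, 0.0365, 0.1975]
orientation: [3.136, -0.001, 1.535]
force: [0.8, 0.2, -0.5]
finger_gap: -0.0001
grip_force: 0.0
```

```bash
python3 - <<'E'
from h import *
go(*tw(-.04,-.0012),.2)
snap('wrist','w4'); snap('scene','s4')
a=cv2.imread('pics/w4.png')[0:400,120:520]; b=cv2.imread('pics/s4.png')[130:230,190:390]
b=cv2.resize(b,(400,200),interpolation=cv2.INTER_CUBIC)
cv2.imwrite('pics/c4.png',cv2.vconcat([a,b]))
E
```

```text
t 8.5 track [-0.0442 -0.0007  0.1975] shift [ 0.0042  0.0005 -0.0025] turn -0.003 F [ 0.8  0.2 -0.5] oh 0.025 q7 [-0.41  0.58  0.43  1.91 -0.36  0.72  0.2 ]
```

View pics/c4.png

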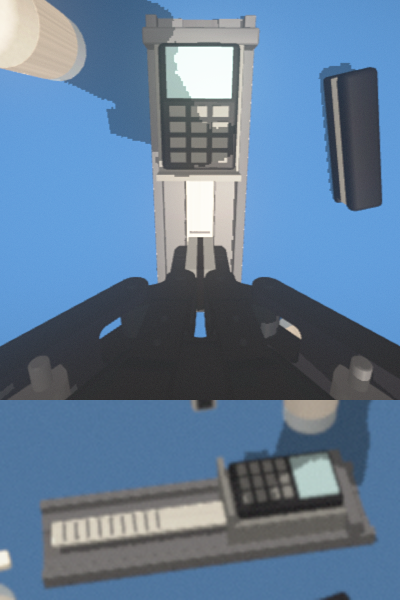

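```bash
python3 - <<'E'
from h import *
a,b=[cv2.imread(f'pics/{n}.png')[183:215,208:240].astype(int) for n in('scene0','s4')]
print('strip-end patch diff',abs(a-b).mean(),abs(a-b).max())
P=at('w4',320,177,.06);r=P[:2]-O;print('dock back x',np.cos(YAW)*r[0]+np.sin(YAW)*r[1])
if abs(a-b).mean()<6: print(arm.finish_job())
E
```

```text
strip-end patch diff 3.1985677083333335 9
dock back x -0.02556913777121093
the job is handed in; nothing more can be done
None
```

The dock was slid over the pressed-down strip until it stalled against the end stop. I then let go: the strip came back up, which should lock the dock there, though the pin itself is hidden under the dock. The bottles and stapler were not touched, and the job was handed in after about 8.6 s.

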